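# Hold a power board half-way down on a spring-loaded test fixture

## Task

Set the power board (the one with the tall heat sink) squarely and centred on the two narrow raised rails of the spring-loaded test fixture, either way round, and let go of it. Then press straight down on top of the heat sink until the rails have sunk 9 mm (within 2 mm), half of their 18 mm travel, so that the test pins touch, and finish while still holding it down there. Never push the rails nearly to the bottom, which crushes the pins, never tip the board over, and leave the other things on the bench where they are.

Things in the scene. Friction and masses are not known exactly. Their poses are not given: they have to be found in the camera images.
- board: Loose power board, about 0.2 kg: dark green circuit board 120 x 90 x 4 mm, lying component side up. Origin: centre of its underside; x along the 120 mm, y along the 90 mm, z up. A tall heat sink stands at its centre. Within 28 mm of the centre in x, nothing else stands more than 2 mm above the board; parts up to 16 mm above it stand near the two 90 mm ends.
- sink (a point): Centre of the power board's heat sink, half-way up: 19 mm above the board's underside, 15 mm under the heat sink's top. Axes as the board's. The heat sink is finned aluminium with flat sides and top: 40 mm along x, 28 mm along y (grip it across these 28 mm), 30 mm tall, from 4 to 34 mm above the underside.
- fixture: Test fixture, fixed to the bench: black base 180 x 130 x 25 mm (x, y, z), origin at the centre of its underside; thin brass test pins in the middle and above them an aluminium carrier with two rails along x, each 8 mm wide and 144 mm long, centre lines 76 mm apart. A stop at each rail end stands 6 mm above the rail, leaving a centred board 8 mm play at either end.
- nest (a point): Point on the carrier midway between its two rails, level with their tops, x along the rails: 63 mm above the bench at rest; sinks with the carrier. The board's centre goes over this point (within 11 mm along the rails, 9 mm across), its underside on the rail tops, its 120 mm length along the rails, square within 0.12 rad.
- carrier (a joint): How far the carrier has sunk, m: 0 at rest (up), 0.018 at its bottom stop. It moves straight down without tilting and springs back. It stays up under the board's weight; it starts to sink at a further push of about 3 to 4 N and takes 0.6 N more per mm: about 9 N at half travel (9 mm), 14 N at the bottom.
- meter: Bystander: multimeter lying on the far side, 85 x 160 x 48 mm. Origin under its centre.
- spool: Bystander: solder spool standing upright, diameter 56 mm, 50 mm tall. Origin under its centre.
- cup: Bystander: small white cup, diameter 52 mm, 40 mm tall. Origin under its centre.
- small_board: Bystander: small circuit board without heat sink, 70 x 55 x 15 mm, near the robot. Origin under its centre.
Not all that is in view belongs to the job. What is shaped like the board but orange is not meant.

How it is judged:
By the outcome, as a careful person would: the job done as asked, in the order asked, and still so for the second after the job is handed in, while the arm keeps its last pose, push and grip.
It also fails if it takes over 51 s, if anything falls off the work surface, if the arm or the gripper's body presses on something with over 40 N, if the wrist force passes 120 N, or if a joint passes its speed limit or range.

## Robot

A 7-joint arm with a two-finger parallel gripper is mounted at the origin on the work surface. World frame = base frame: x ahead of the robot, y to its left, z up, the work surface at z = 0. Lengths are in m, angles in rad, forces in N, time in s.
With the tool pointing down it reaches from about 0.4 to 0.9 m from the base axis. Payload 5.5 kg.
Tool frame: the origin (TCP) lies between the finger pads; the fingertips stand 11 mm ahead of it and the grasp point (between the pads) lies 8 mm behind it; z points along the fingers, y is the line along which they close (so a half turn about z gives the same grasp; the last joint's range is limited). The gripper opens to 85 mm and grips with 20 to 120 N. Pads are 22 mm wide; open, the fingers measure 114 mm over their backs; the gripper's body (76 mm by 85 mm) begins 54 mm behind the grasp point. The pads swing forward as they close: fully open they stand 13 mm farther back than shut.
Start: joints at [1.463, 0.501, -0.427, 1.55, 0.221, 1.138, -0.21], TCP at [0.236, -0.606, 0.242] pointing down, gripper open.
Joint ranges: [-2.88, 2.88], [-0.31, 2.03], [-1.54, 1.56], [0.2, 2.42], [-1.41, 4.55], [0.19, 2.02], [-2.57, 2.57]. Speed limits (rad/s): [2.57, 2.57, 3.14, 3.14, 3.14, 3.14, 3.14].

## Interface

Orientations are given as [roll, pitch, yaw] about the fixed x, y, z axes, in that order (R = Rz(yaw) Ry(pitch) Rx(roll)).
In Python, from rig import env, viewer gives the robot as it stands. The module is installed in compiled form; this text tells all that it offers. Calls block until the motion is done:
- env.move_pose(position, orientation): joint-space move of the TCP to a pose.
- env.move_l(position, rot=None, max_speed=0.15, threshold=None): straight line of the TCP; rot=None keeps the orientation; max_speed is the mean speed in m/s. With threshold (N) it stops when the force on the tool has changed by that much, and returns True; else False.
- env.move_j(angles): joint-space move.
- env.release() and env.gripper_close(): open the fingers fully, or close them until they stop; the grip force is fixed at half the most.
- env.wait(seconds).
- env.ik(position, orientation): joint angles nearest the present ones, or None.
- viewer.snapshot(name): name is "side" or "top"; returns a dict with "color" (420x560x3 uint8, blue, green, red), "camera_matrix" (3x3 intrinsics, pixels), "rvec" (rotation vector, rad) and "tvec" (3), from world to camera coordinates, as OpenCV has them. Camera axes: x right, y down, z forward; pixel columns grow to the right and rows downward; lengths in m; the calibration is good to about 2 mm. A picture is of the moment at which its call begins. There is no depth.
A pose or a line that the arm cannot do raises env.MotionError and nothing moves.
- env.job_done(): hands the job in; it is judged then, once.
Readings, each from a call of its own:
- env.read_clock(): time.
- env.read_q(): joint angles.
- env.read_joint_velocities(): joint speeds.
- env.read_tau(): joint torques, N m.
- env.read_tool_pos(): TCP position.
- env.read_tool_rot(): TCP orientation.
- env.read_force(): force on the tool from outside, world axes, zero at the start.
- env.read_ft_torque(): the same for the moment, N m.
- env.read_finger_gap(): opening from 0.0 (shut) to 1.0 (fully open).
- env.read_finger_force(): force on a finger pad.
Only numpy, scipy, OpenCV 4.12 (cv2) and the standard library are available. Lean on these libraries where they do the work, as an engineer would, in place of code of your own. Each camera call takes 0.05 s, during which the arm holds its last target. There are 200 camera calls.

## Working session

There is one attempt and no reset: what is moved stays moved. The work goes in short steps, each a Python script; the robot and the scene stay as the last script left them, time stands still between calls to the robot, and variables do not carry over. Pictures are saved under pics/ and viewed, at most 10 in all, crops included, and the job is handed in when it is done.

```bash
mkdir -p pics; cat > h.py <<'E'
import numpy as np, cv2
from rig import env, viewer
def snap(n, f=None):
    s=viewer.snapshot(n)
    if f: cv2.imwrite('pics/'+f+'.png', s['color'])
    return s
def ray(s, uv, z):
    """pixels -> world points on plane z"""
    R,_=cv2.Rodrigues(np.array(s['rvec'],float)); t=np.array(s['tvec'],float).ravel()
    K=np.array(s['camera_matrix'],float)
    uv=np.atleast_2d(uv).astype(float)
    d=(R.T@np.linalg.inv(K)@np.c_[uv,np.ones(len(uv))].T).T
    c=-R.T@t
    return c+d*((z-c[2])/d[:,2])[:,None]
def proj(s,P):
    return cv2.projectPoints(np.atleast_2d(P).astype(float),np.array(s['rvec'],float),np.array(s['tvec'],float),np.array(s['camera_matrix'],float),None)[0].reshape(-1,2)
E
python3 - <<'E'
from h import *
for n in('top','side'):
    s=snap(n,n+'0'); R,_=cv2.Rodrigues(np.array(s['rvec'],float)); print(n,-R.T@np.array(s['tvec']).ravel(), R[2])
print(env.read_clock(),env.read_tool_rot(),env.read_force(),env.read_finger_gap())
E
```

```text
top [ 0.49688595 -0.05098552  1.11713929] [ 6.93846355e-02 -1.40139189e-04 -9.97589972e-01]
side [0.1266395  0.7308102  0.61499443] [ 0.44936216 -0.73494898 -0.50786183]
0.1 [-3.13985690e+00 -8.23133233e-05  3.70876194e-01] [ 0.58138547 -0.6272742   0.39171814] 1.0036726906038933
```

View pics/top0.png

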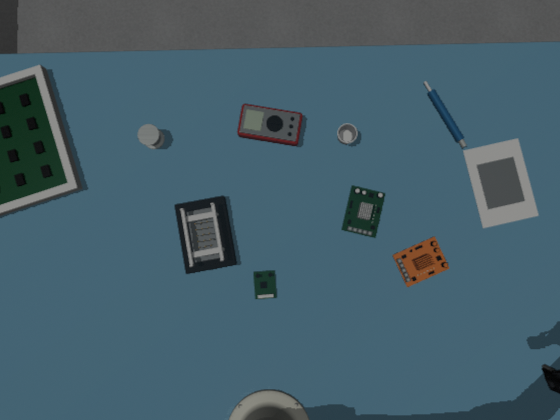

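View pics/side0.png

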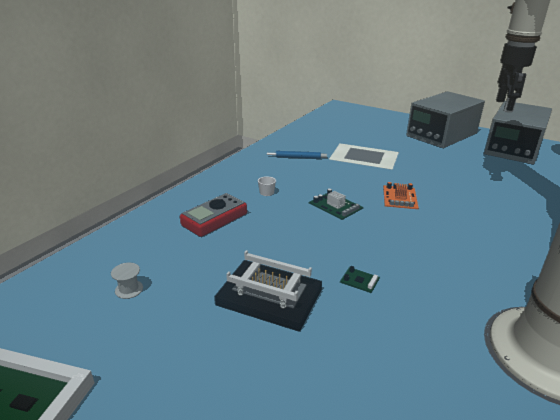

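The top view has four board-like things: green with a grey heat sink at (363,211), small green at (264,284), orange at (421,261), and a large framed green panel at (25,140). Only (363,211) has a tall heat sink on a green 120x90 board; the side view shows it at (336,203). The fixture is at (206,235) in the top view and (268,285) in the side view. I'll confirm with an enlarged crop.

```bash
python3 - <<'E'
from h import *
t=cv2.imread('pics/top0.png'); s=cv2.imread('pics/side0.png')
r=lambda im,x,y,w,h,k: cv2.resize(im[y:y+h,x:x+w],None,fx=k,fy=k,interpolation=cv2.INTER_NEAREST)
a=np.hstack([r(t,168,190,80,90,5)[:,:395],r(t,325,170,80,90,5)[:,:395]])  # top fixture, board
cv2.imwrite('pics/crop0.png',a)
b=np.hstack([r(s,210,240,130,100,3)[:,:390],r(s,295,170,130,100,3)[:,:390]])
cv2.imwrite('pics/crop1.png',b)
E
```

```text
(no output)
```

View pics/crop0.png

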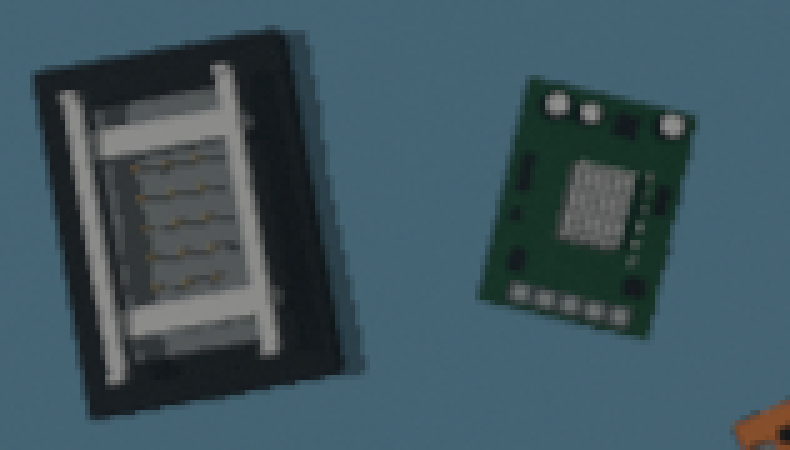

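View pics/crop1.png

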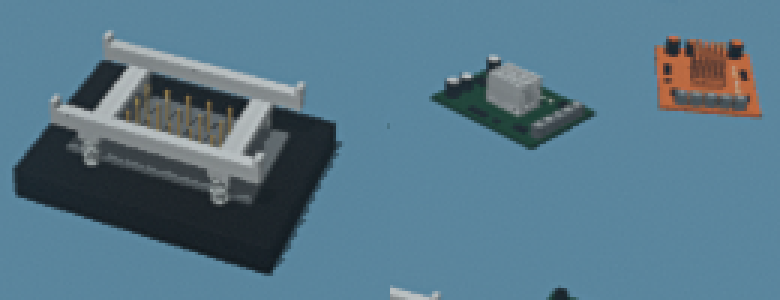

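The crop confirms it: the green board has a grey finned heat sink, at crop (598,205), equal to full-image (363,211). The orange lookalike has no solid sink. The fixture's rails run from (68,95) to (115,380) and from (222,70) to (270,350) in the crop. Now I'll measure both.

```bash
cat > meas.py <<'E'
from h import *
def rect(s,mask,z):
    cs,_=cv2.findContours(mask,cv2.RETR_EXTERNAL,cv2.CHAIN_APPROX_NONE)
    c=max(cs,key=cv2.contourArea).reshape(-1,2)
    P=ray(s,c,z)[:,:2]
    (cx,cy),(w,h),a=cv2.minAreaRect((P*1000).astype(np.float32))
    if w<h: w,h,a=h,w,a+90
    a=(a+90)%180-90
    return np.array([cx,cy])/1000,(w,h),np.radians(a)
def win(s,m,c,r):
    w=np.zeros_like(m); cv2.circle(w,tuple(int(round(x)) for x in c),r,255,-1); return cv2.bitwise_and(m,w)
def masks(s):
    hsv=cv2.cvtColor(s['color'],cv2.COLOR_BGR2HSV); H,S,V=cv2.split(hsv)
    b,g,r=[x.astype(int) for x in cv2.split(s['color'])]
    table=((H>95)&(H<112)&(S>70)&(V>60)).astype(np.uint8)*255
    green=((g>b+8)&(g>r+8)).astype(np.uint8)*255
    bright=((V>110)&(S<50)).astype(np.uint8)*255
    return table,green,bright,V,S
E
python3 - <<'E'
from meas import *
s=snap('top')
table,green,bright,V,S=masks(s)
obj=cv2.bitwise_not(table)
print('board obj',rect(s,win(s,obj,(363,211),34),.004))
print('board green',rect(s,win(s,cv2.morphologyEx(green,cv2.MORPH_CLOSE,np.ones((5,5))),(363,211),34),.004))
print('sink px V', V[205:218,358:374:3])
dark=((V<60)|((V>95)&(S<60))).astype(np.uint8)*255
for th in(50,60,70):
    dark=((V<th)|(S<60)).astype(np.uint8)*255
    print('base',th,rect(s,win(s,dark,(206,235),50),.025))
# rails
for th in (120,130,140,150):
    m=win(s,((V>th)&(S<50)).astype(np.uint8)*255,(206,235),45)
    ys,xs=np.nonzero(m); P=ray(s,np.c_[xs,ys],.063)[:,:2]
    if len(P)<20: continue
    (c,(w,h),a)=cv2.minAreaRect((P*1000).astype(np.float32)); print('rails',th,len(P),c,w,h,a)
# sink
m=win(s,((S<60)&(V>90)).astype(np.uint8)*255,(366,211),13)
print('sink',rect(s,m,.034))
E
```

```text
board obj (array([ 0.55378821, -0.25691608]), (120.5760269165039, 91.01113891601562), np.float64(-0.26333083858399947))
board green (array([ 0.55322766, -0.25704477]), (116.56927490234375, 86.8666763305664), np.float64(-0.25491298585242256))
sink px V [[ 50 104  98  99  94  56]
 [ 49 104  99 102  98  38]
 [ 54  97  90 104  94  36]
 [ 56  94  98  97  88  35]
 [ 59  97  99  95  98  36]
 [ 59  99  97  97  99  33]
 [ 60  91 102  99  97  37]
 [ 64  98  97  91 100  34]
 [ 67  99  94  98  88  42]
 [ 75  95 102  99  88  68]
 [ 77 101 101 111  96  87]
 [ 95  91  91 107  84  65]
 [ 73  80  98  92  67  48]]
base 50 (array([0.50225488, 0.15060696]), (178.31594848632812, 130.10293579101562), np.float64(0.16060204605052614))
base 60 (array([0.50224603, 0.15025504]), (178.5477752685547, 131.61032104492188), np.float64(0.16029556614332846))
base 70 (array([0.50242712, 0.1493941 ]), (179.54713439941406, 133.3678741455078), np.float64(0.16029549956430122))
rails 120 518 (503.28765869140625, 152.93096923828125) 140.94361877441406 81.1642074584961 9.233518600463867
rails 130 426 (501.1216125488281, 152.46153259277344) 136.90350341796875 80.70711517333984 8.943018913269043
sink (array([ 0.55379706, -0.25667224]), (37.051395416259766, 29.253543853759766), np.float64(-0.26770161856503755))
```

Board: (0.5537, -0.2568), yaw -0.263. Fixture: (0.5025, 0.151), yaw 0.160. I'll grip with the fingertips about 5 mm above the board's top face.

```bash
python3 - <<'E'
from h import *
B=[.5537,-.2568]; o=[np.pi,0,-.263]
print(env.ik([*B,.02],o), env.ik([.5025,.1513,.083],[np.pi,0,.16]))
env.move_pose([*B,.13],o); print(env.read_clock(),env.read_tool_pos(),env.read_force())
print(env.move_l([*B,.020],max_speed=.08,threshold=8)); print(env.read_tool_pos(),env.read_force())
env.gripper_close(); print('gap',env.read_finger_gap(),env.read_finger_force(),env.read_force(),env.read_clock())
snap('side','grip'); 
env.move_l([*B,.06],max_speed=.08); env.wait(.3)
s=snap('side'); t=snap('top')
cv2.imwrite('pics/lift.png',np.hstack([cv2.resize(x['color'][y0:y0+130,x0:x0+130],None,fx=3,fy=3) for x,x0,y0 in((s,270,110),(t,300,150))]))
print('gap',env.read_finger_gap(),env.read_finger_force(),env.read_force(),env.read_tool_pos(),env.read_clock())
E
```

```text
[ 0.64676747  0.71248397 -0.3432718   1.78360432  0.3463461   0.70514427
 -1.71938933] [ 0.31392758  0.62843743 -0.8372281   1.97220335  0.63645317  0.82523908
 -2.29301488]
1.9167 [ 0.55330066 -0.25832557  0.13015561] [-0.72540094 -0.93098086 -0.80145713]
False
[ 0.55419421 -0.25701714  0.02061582] [-0.56311371  0.07988248  0.12748347]
gap 0.3097685669214246 61.01317048072815 [-0.46623578 -0.66355002  2.59510524] 4.0083
gap 0.31575548558100996 60.45532464981079 [-0.11386661 -0.25085192 -2.74273491] [ 0.55352636 -0.25667652  0.05965753] 5.1083
```

View pics/lift.png

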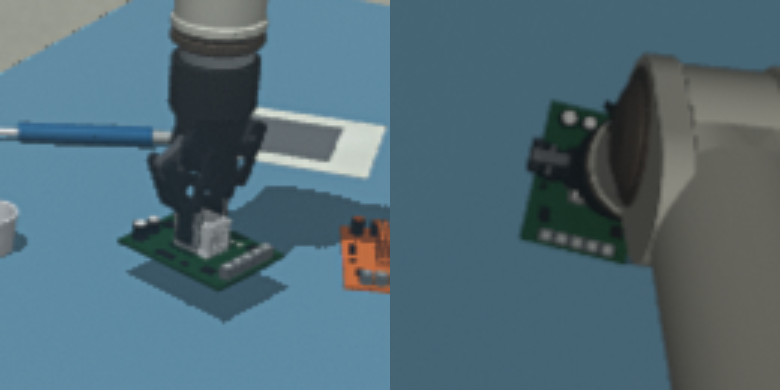

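The picture shows the board lifted level, with the pads on the sink at about crop (205,230). The weight reads about 2.5 N. Next I'll carry it over and place it.

```bash
python3 - <<'E'
from h import *
B=[.5537,-.2568]; F=[.5025,.1513]; o=[np.pi,0,.16]
env.move_l([*B,.17],max_speed=.12)
env.move_pose([*F,.17],o); env.wait(.3); print(env.read_tool_pos(),env.read_tool_rot(),env.read_force(),env.read_clock())
env.move_l([*F,.092],max_speed=.08); env.wait(.3); print(env.read_tool_pos(),np.mean([env.read_force() for _ in range(5)],0))
s=snap('side'); t=snap('top')
cv2.imwrite('pics/pre.png',np.hstack([cv2.resize(x['color'][y0:y0+130,x0:x0+130],None,fx=3,fy=3) for x,x0,y0 in((s,200,210),(t,150,170))]))
print(env.read_clock(),env.read_finger_gap())
E
```

```text
[0.50279874 0.150562   0.16992868] [3.14149885e+00 8.77814217e-05 1.58551297e-01] [-0.53956113 -1.03662187 -1.95076039] 8.0
[0.50271337 0.1512879  0.0923139 ] [-0.54494125  0.64445842 -1.37639748]
9.525 0.31608911667836453
```

View pics/pre.png

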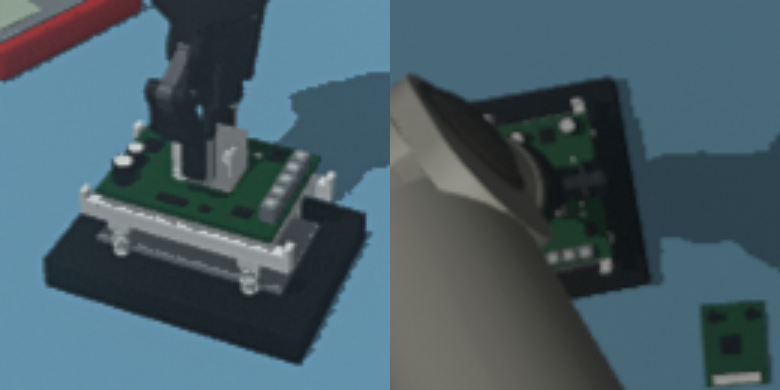

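The board hovers square over the carrier, with rail stops visible beyond both ends: side crop (85,190), (325,180) and top crop (578,103), (605,265). I'll lower it, release and check.

```bash
python3 - <<'E'
from meas import *
F=[.5025,.1513]
print(env.move_l([*F,.0835],max_speed=.03)); print(env.read_tool_pos(),env.read_force())
env.release(); env.wait(.3); print(env.read_finger_gap(),env.read_force())
env.move_l([*F,.20],max_speed=.12)
env.move_pose([.5025,-.15,.25],[np.pi,0,.16]); env.wait(.1)   # clear the top view
s=snap('side'); t=snap('top')
cv2.imwrite('pics/placed.png',np.hstack([cv2.resize(x['color'][y0:y0+130,x0:x0+130],None,fx=3,fy=3) for x,x0,y0 in((s,200,210),(t,150,170))]))
table,green,bright,V,S=masks(t)
print('board',rect(t,win(t,cv2.morphologyEx(green,cv2.MORPH_CLOSE,np.ones((7,7))),(206,235),40),.067))
print('sink',rect(t,win(t,((S<60)&(V>85)).astype(np.uint8)*255,proj(t,[.5025,.1513,.097])[0],12),.097))
print(env.read_clock())
E
```

```text
False
[0.50242392 0.15130101 0.08333231] [-0.71868869 -0.02821788 -1.00353319]
1.0014086521245382 [0.55207788 0.06504493 0.83435221]
board (array([0.50210352, 0.15192148]), (118.821533203125, 89.5779800415039), np.float64(0.1629135200739036))
sink (array([0.50206812, 0.15181122]), (39.763431549072266, 29.271419525146484), np.float64(0.17083003273027317))
13.35
```

View pics/placed.png

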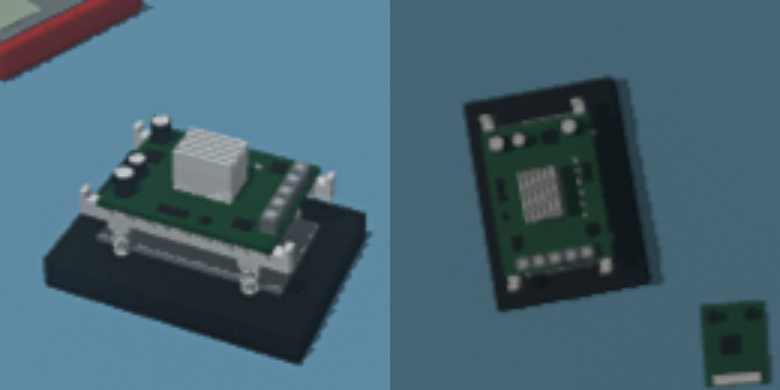

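The board sits between all four stops, square and centred: top crop board centre is about (545,193), and it measures (0.502, 0.152), yaw 0.163. Next I'll press with shut fingers, descending to contact and then stepping with force readings.

```bash
python3 - <<'E'
from h import *
C=[.5022,.1517]; o=[np.pi,0,.16]
env.gripper_close()
env.move_pose([*C,.16],o); env.move_l([*C,.116],max_speed=.06); env.wait(.4)
def f(n=8):
    v=[]; 
    for _ in range(n): v.append(env.read_force()[2]); env.wait(.02)
    return np.mean(v)
f0=f(); print('free',f0,env.read_tool_pos(),env.read_finger_gap(),env.read_clock())
print(env.move_l([*C,.105],max_speed=.015,threshold=2.5),env.read_tool_pos(),f()-f0)
for z in (.107,.105,.103,.101):
    if z<env.read_tool_pos()[2]:
        env.move_l([*C,z],max_speed=.015); env.wait(.15); print(z,env.read_tool_pos(),f()-f0)
s=snap('side','press')
print(env.read_clock())
E
```

```text
free 0.16357394907600026 [0.50224496 0.15165377 0.11606938] 0.001787264584044623 16.7333
True [0.50217067 0.15163909 0.10722182] 3.7829268976105
0.107 [0.50219903 0.15165287 0.10703143] 4.607878565049185
0.105 [0.50218566 0.15167089 0.10504666] 5.131650184754789
0.103 [0.50217319 0.15168491 0.10314198] 6.352044607055495
0.101 [0.50218608 0.1517049  0.10127652] 7.6125783018880515
19.725
```

Force and depth agree with contact at TCP z≈0.108. I'll go to 0.099 and check the sinking in the side view.

```bash
python3 - <<'E'
from h import *
C=[.5022,.1517]
env.move_l([*C,.0987],max_speed=.015); env.wait(.4)
print(env.read_tool_pos(),np.mean([env.read_force() for _ in range(8)],0)[2]-.16)
s=snap('side'); t=snap('top')
r=lambda x,x0,y0:cv2.resize(x['color'][y0:y0+130,x0:x0+130],None,fx=3,fy=3)
im=np.hstack([r(s,200,210),r(t,150,170)]); cv2.imwrite('pics/final.png',im)
old=cv2.imread('pics/placed.png')
for n,(x,y,w,h) in dict(conn=(258,155,50,70),caps=(100,145,50,50),rail=(240,240,60,55)).items():
    m=cv2.matchTemplate(im[y-30:y+h+45,x-20:x+w+20],old[y:y+h,x:x+w],cv2.TM_CCOEFF_NORMED)
    _,v,_,p=cv2.minMaxLoc(m); print(n,v,(p[0]-20)/3,(p[1]-30)/3)
for d in(.007,.009,.011): print(d,(proj(s,[.5022,.1517,.067-d])-proj(s,[.5022,.1517,.067]))[0])
print(env.read_clock())
E
```

```text
[0.50222781 0.151669   0.09912102] 8.977024521058272
conn 0.9237468838691711 0.0 3.6666666666666665
caps 0.823582649230957 0.0 3.6666666666666665
rail 0.8629058003425598 0.0 3.6666666666666665
0.007 [-0.00332654  2.82849735]
0.009 [-0.00427202  3.63242879]
0.011 [-0.00521532  4.43450074]
20.525
```

View pics/final.png

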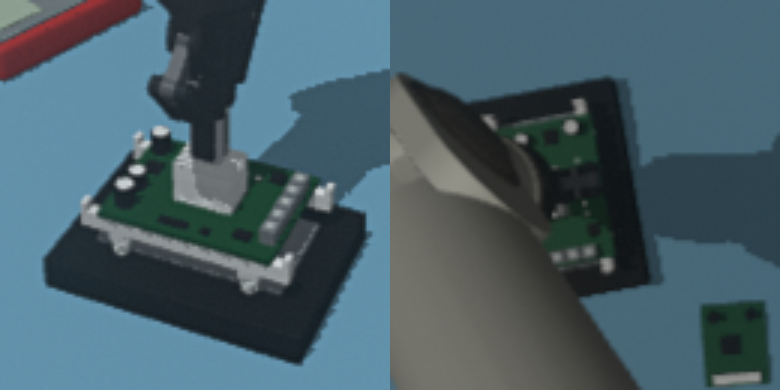

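The final picture shows the shut fingers on the sink top at side crop (210,155), with the board level and the carrier down. The image shift is 3.67 px, which matches 9 mm, and the force is 9.0 N. I'm handing in.

```bash
python3 -c "
from h import *
print(env.job_done(), env.read_clock())"
```

```text
the job is handed in; nothing more can be done
the job is handed in; nothing more can be done
```

The power board is centred and square on the rails, released, and held down at about 9 mm of sink (9.0 N, matching the 3.67 px shift in the side view); the job was handed in at about 20.5 s on the robot's clock.

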